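# Tip the broken plate from the dustpan into the worktop bin

## Robot

A 6-joint arm with a two-finger parallel gripper is mounted at the origin on a cart in front of the work surface, level with it; the furniture and walls round the work are solid. World frame = base frame: x ahead of the robot, y to its left, z up, the work surface at z = 0. Lengths are in m, angles in rad, forces in N, time in s.
With the tool pointing down it reaches from about 0.325 to 1 m from the base axis. Payload 5.1 kg.
Tool frame: the origin (TCP) lies midway between the tips of the shut fingers; the grasp point (between the pads) lies 19 mm behind it; z points along the fingers, y is the line along which they close (so a half turn about z gives the same grasp; the last joint's range is limited). The gripper opens to 85 mm and grips with 20 to 120 N. Pads are 22 mm wide; open, the fingers measure 114 mm over their backs; the gripper's body (76 mm by 85 mm) begins 54 mm behind the grasp point. The pads swing forward as they close: fully open they stand 13 mm farther back than shut.
Start: joints at [1.267, 0.124, 1.65, -0, 1.367, -0.083], TCP at [0.142, 0.634, 0.231] pointing down, gripper open.
Joint ranges: [-2.61, 2.61], [-1.02, 2.33], [0.03, 2.71], [-1.35, 4.49], [0.32, 2.68], [-2.91, 2.91]. Speed limits (rad/s): [2.57, 2.57, 3.14, 3.14, 3.14, 3.14].

## Interface

Orientations are given as a unit quaternion [w, x, y, z].
In Python, from plant import r gives the robot as it stands. The module is installed in compiled form; this text tells all that it offers.
- The arm moves only by the tool drive_tool, never from a script. Its argument "series" is a list of rows, each an object with "offset": the shift along the tool's x, y, z in m, a list of three; "turn": the turn, a rotation vector about the tool's x, y, z in degrees, a list of three. In form: [{"offset": [tx, ty, tz], "turn": [ax, ay, az]}, ...]. A call has 1 to 10 rows; each row is the pose to reach, as a shift and turn from the pose commanded when the call began, along the tool's axes at that moment; what a row does not reach only later rows make up. A row lasts 1/8 s, in which the tool goes at most 62.5 mm and 10.7 degrees, less where a joint would pass 70% of its speed; a pose out of reach is approached as far as the arm can. A call with a gripper value outside its range is refused whole. "fingers" is the finger opening in m, from 0 to 0.0854, set as the call begins (left out, the last holds). The fingers move at their own pace and stop on an object; the grip force is fixed at half the most. Time passes only in rows, so rows that repeat a pose let the fingers close. It gives the time, the measured TCP pose, the force, the opening and the grip force at its end, in the units of the state.
- r.get_state(): the state, without advancing time (a new reading comes with each control period).
- r.camera(name): name is "side" or "top"; returns the picture (420x560x3 uint8, red, green, blue); there is no depth.
- r.camera_params(name): a dict with "fov_y" (degrees; the focal length in pixels is half the picture's height over the tangent of half this angle, whatever the lens; pixels are square), "cx", "cy" (the principal point, pixels), "rvec" (rotation vector, rad) and "tvec" (3), from world to camera coordinates, as OpenCV has them. Camera axes: x right, y down, z forward; pixel columns grow to the right and rows downward; lengths in m; the calibration is good to about 2 mm. A picture is of the moment at which its call begins. camera_params takes no time and is no camera call.
- r.job_done(): hands the job in; it is judged then, once.
The state is a dict: "time": time; "joint_pos": joint angles; "qd": joint speeds; "tau": joint torques, N m; "ee_pos": TCP position; "eef_rot": TCP orientation; "wrist_force": force on the tool from outside, world axes, zero at the start; "wrist_torque": the same for the moment, N m; "opening": finger opening in m; "finger_force": force on a finger pad.
Only numpy, scipy, OpenCV 4.12 (cv2) and the standard library are available. Lean on these libraries where they do the work, as an engineer would, in place of code of your own. Each camera call takes 0.05 s, during which the arm holds its last target. There are 200 camera calls.

## Task

A side plate has broken and its three pieces have been swept into the red dustpan. Open the bin's lid, carry the dustpan level to the bin without losing a piece and tip all three in, then put the empty pan back flat on the worktop, the right way up, and shut the lid fully. Leave the jars, the mill, the tin and the mug where they stand.

Things in the scene. Friction and masses are not known exactly. Their poses are not given: they have to be found in the camera images.
- pan_grip (a point): Grip point on the red plastic hand dustpan (0.2 kg empty): the middle of its straight bar handle, 18 mm wide (y), 26 mm tall, centred 45 mm above the pan's underside, 33 mm of air under it. Axes: x level from handle to open nose, y left, z up from the pan's floor. The bar runs from 72 mm behind this point to 23 mm ahead; there a neck widens to the back wall (38 mm high, 43 mm ahead).
- pan_mid (a point): Middle of the dustpan's floor, 3.5 mm above its underside, 108 mm ahead (+x) of the grip point; same axes. The tray is 130 mm long, 112 mm wide at the back and 144 mm at the nose (156 mm over the side walls); side walls fall from 38 mm at the back to 10 mm at the nose; the nose is open.
- pan_lip (a point): Middle of the dustpan's open front edge (black rubber strip), 173 mm ahead of the grip point and level with the pan's underside; same axes. The pieces slide off over it when the pan is tipped about 40 degrees nose down.
- bin_mouth (a point): Centre of the open top of the grey plastic bin, level with its rim, 115 mm above the worktop. The bin is fixed to the worktop. Axes: x from the bin's front to its hinge side, y to its left, z up. Outside 178 x 228 mm (x, y) at the rim; inside 158 x 208 mm, walls 6 mm thick, floor 5 mm above the worktop.
- bin_hinge (a point): Middle of the lid's hinge axis, 94 mm behind the mouth's centre (+x) and 4 mm above the rim; the axis runs along y. Axes as for the mouth.
- lid_tab (a point): Grip point on the tongue of the bin's black lid: a bar 18 mm wide (y), 12 mm thick, sticking out 44 mm from the middle of the lid's front edge; this point is 26 mm out from that edge, 209 mm from the hinge axis and 3 mm above it. Turns with the lid: shut, its x axis points level to the hinge; lid upright, the tongue points up. Pinched across its width, it can pivot between the pads as the lid swings.
- bin_lid (a joint): Angle of the lid, rad: 0 shut, grows as the tongue swings up and back, 1.57 upright, stop at 1.75. A stiff hinge: it stays at any angle and takes about 1.5 N at the tongue to move.
- shard_a_mid (a point): Middle of piece A of the broken plate: white stoneware with a blue edge, about 46 x 62 mm and 6 to 12 mm thick, 0.045 kg; it lies loose in the dustpan with its flat underside on the pan's floor, 4 mm below this point.
- shard_b_mid (a point): Middle of piece B of the broken plate: white stoneware with a blue edge, about 46 x 62 mm and 6 to 12 mm thick, 0.045 kg; it lies loose in the dustpan with its flat underside on the pan's floor, 4 mm below this point.
- shard_c_mid (a point): Middle of piece C of the broken plate: white stoneware with a blue edge, about 46 x 62 mm and 6 to 12 mm thick, 0.045 kg; it lies loose in the dustpan with its flat underside on the pan's floor, 4 mm below this point.
- pepper_mill_mid (a point): Bystander, loose: dark turned-wood pepper mill, 58 mm across, 130 mm tall; the point is on its axis half-way up.
- spice_mid (a point): Bystander, loose: small glass spice jar with a black cap, 44 mm across, 96 mm tall; the point is on its axis half-way up.
- jam_jar_mid (a point): Bystander, loose: red jam jar with a black lid, 64 mm across, 88 mm tall; the point is on its axis half-way up.
- honey_jar_mid (a point): Bystander, loose: honey jar with a black lid, 55 mm across, 85 mm tall; the point is on its axis half-way up.
- tin_mid (a point): Bystander, loose: red food tin, 57 mm across, 72 mm tall; the point is on its axis half-way up.
- mug_mid (a point): Bystander, loose: cream mug with a blue inside, 63 mm across (88 mm over its handle), 50 mm tall; the point is on its axis half-way up.
- dustpan: The whole red dustpan; its origin is on its underside, 3.5 mm below the middle of its floor; axes as for the grip point.
Not all that is in view belongs to the job. What is shaped like the part that bears shard_a_mid but turquoise is not meant.

How it is judged:
On the way, in this order (a step that is already met when the one before it is completed fails the run):
1. The bin's lid stands open (more than 1.1 rad, 63 degrees) (value of joint bin_lid above 1.1 rad), for 0.2 s.
2. The dustpan is lifted more than 6 cm off the worktop, within 15 degrees of level, with all three pieces aboard (height (world z) of pan_mid above 0.06 m and angle between pan_mid's own z axis and vertical below 0.26 rad and distance between each of shard_a_mid, shard_b_mid, shard_c_mid and pan_mid below 0.075 m), for 0.2 s.
3. All three pieces lie inside the bin, below its rim (x of shard_a_mid in the frame of bin_mouth between -0.083 and 0.083 m and y of shard_a_mid in the frame of bin_mouth between -0.108 and 0.108 m and z of each of shard_a_mid, shard_b_mid, shard_c_mid in the frame of bin_mouth below -0.005 m and x of shard_b_mid in the frame of bin_mouth between -0.083 and 0.083 m and y of shard_b_mid in the frame of bin_mouth between -0.108 and 0.108 m and x of shard_c_mid in the frame of bin_mouth between -0.083 and 0.083 m and y of shard_c_mid in the frame of bin_mouth between -0.108 and 0.108 m), for 0.2 s.
At the end, for the whole second after the job is handed in: All three pieces are inside the bin below its rim, the lid is shut (under 0.06 rad, 3.4 degrees), and the empty dustpan lies released and at rest flat on the worktop, right way up (within 3.4 degrees of level, its floor less than 10 mm above the worktop) (all of step 3 and value of joint bin_lid below 0.06 rad and height (world z) of pan_mid below 0.01 m and angle between pan_mid's own z axis and vertical below 0.06 rad and linear speed of dustpan below 0.02 m/s and contact force between dustpan and the fingers below 0.1 N); the robot touches nothing.
It fails at once if A piece of plate is spilt: it lies lower than 4 cm, more than 10 cm from the middle of the pan's floor and outside the bin ((height (world z) of shard_a_mid below 0.04 m and horizontal distance between shard_a_mid and pan_mid above 0.1 m and horizontal distance between shard_a_mid and bin_mouth above 0.14 m) or (height (world z) of shard_b_mid below 0.04 m and horizontal distance between shard_b_mid and pan_mid above 0.1 m and horizontal distance between shard_b_mid and bin_mouth above 0.14 m) or (height (world z) of shard_c_mid below 0.04 m and horizontal distance between shard_c_mid and pan_mid above 0.1 m and horizontal distance between shard_c_mid and bin_mouth above 0.14 m)).
It fails at once if The dustpan is tilted more than 20 degrees with a piece aboard while its front edge is more than 18 cm (level distance) from the centre of the bin's mouth (angle between pan_mid's own z axis and vertical above 0.35 rad and horizontal distance between pan_lip and bin_mouth above 0.18 m and distance between any of shard_a_mid, shard_b_mid, shard_c_mid and pan_mid below 0.075 m).
It fails at once if A jar, the mill, the tin or the mug is moved more than 3 cm or tipped more than 25 degrees (distance of any of pepper_mill_mid, spice_mid, jam_jar_mid, honey_jar_mid, tin_mid, mug_mid from where it was at the start of the episode above 0.03 m or angle between any of pepper_mill_mid, spice_mid, jam_jar_mid, honey_jar_mid, tin_mid, mug_mid's own z axis and vertical above 0.44 rad).
It also fails if it takes over 72 s, if anything falls off the work surface, if the arm or the gripper's body presses on something with over 40 N, if the wrist force passes 120 N, or if a joint passes its speed limit or range.

## Working session

There is one attempt and no reset: what is moved stays moved. The work goes in short steps, Python scripts to look and compute and a tool call to move; the robot and the scene stay as the last step left them, time stands still between calls to the robot, and variables do not carry over. Pictures are saved under pics/ and viewed, at most 10 in all, crops included, and the job is handed in when it is done.

Besides the shell and the picture viewer there is one more tool, called after "Call:" as name(argument=value, ...) on one line, values as JSON. drive_tool: Moves the arm, as the interface text tells. Its arguments: {"type":"object","properties":{"series":{"type":"array","items":{"type":"object","properties":{"offset":{"type":"array","items":{"type":"number"}},"turn":{"type":"array","items":{"type":"number"}}}}},"fingers":{"type":"number"}},"required":["series"]}

```bash
mkdir -p pics; cat > h.py <<'E'
import numpy as np, cv2
from plant import r
from scipy.spatial.transform import Rotation as R
def cam(n):
    p=r.camera_params(n); f=210/np.tan(np.radians(p['fov_y'])/2)
    return np.array([[f,0,p['cx']],[0,f,p['cy']],[0,0,1]]),np.array(p['rvec'],float).ravel(),np.array(p['tvec'],float).ravel()
def ray(n,uv,z):
    K,rv,t=cam(n); M=cv2.Rodrigues(rv)[0]; c=-M.T@t; d=M.T@np.linalg.inv(K)@np.array([*uv,1.])
    return c+d*(z-c[2])/d[2]
def proj(n,P):
    K,rv,t=cam(n); return cv2.projectPoints(np.atleast_2d(np.array(P,float)),rv,t,K,None)[0].reshape(-1,2)
def shot(n,f,box=None,s=1):
    im=cv2.cvtColor(np.asarray(r.camera(n)),cv2.COLOR_RGB2BGR)
    if box: im=im[box[1]:box[3],box[0]:box[2]]
    cv2.imwrite('pics/'+f,cv2.resize(im,None,fx=s,fy=s,interpolation=cv2.INTER_CUBIC))
def tool():
    s=r.get_state(); q=s['eef_rot']; return np.array(s['ee_pos']),R.from_quat([q[1],q[2],q[3],q[0]])
def go(p,Rt):  # offset & turn from present pose
    p0,R0=tool(); return R0.inv().apply(np.array(p)-p0).round(4),np.degrees((R0.inv()*Rt).as_rotvec()).round(2)
E
python3 - <<'E'
from h import *
for n in('top','side'):
    shot(n,n+'1.png',s=1.4); p=r.camera_params(n); print(n,p); K,rv,t=cam(n);print(-cv2.Rodrigues(rv)[0].T@t)
s=r.get_state();print(s['time'],s['ee_pos'],tool()[1].as_matrix().round(3),s['opening'])
E
```

```text
top {'fov_y': 43.46609293152612, 'cx': 291.39435033957955, 'cy': 210.08944019894727, 'rvec': array([ 2.04965499, -2.16187287,  0.23815339]), 'tvec': array([0.06342753, 0.55534561, 1.26158736])}
[0.26822986 0.04709082 1.35272675]
side {'fov_y': 46.75302846260961, 'cx': 278.016694944267, 'cy': 213.7672821880252, 'rvec': array([ 1.28940008,  2.11850471, -1.05481563]), 'tvec': array([ 0.23857559, -0.23435879,  1.59267666])}
[1.34723692 0.45596674 0.79089083]
0.1 [0.14221722 0.63367645 0.23016568] [[-0.976  0.219 -0.001]
 [ 0.219  0.976 -0.002]
 [ 0.    -0.002 -1.   ]] 0.08528051941095409
```

View pics/top1.png

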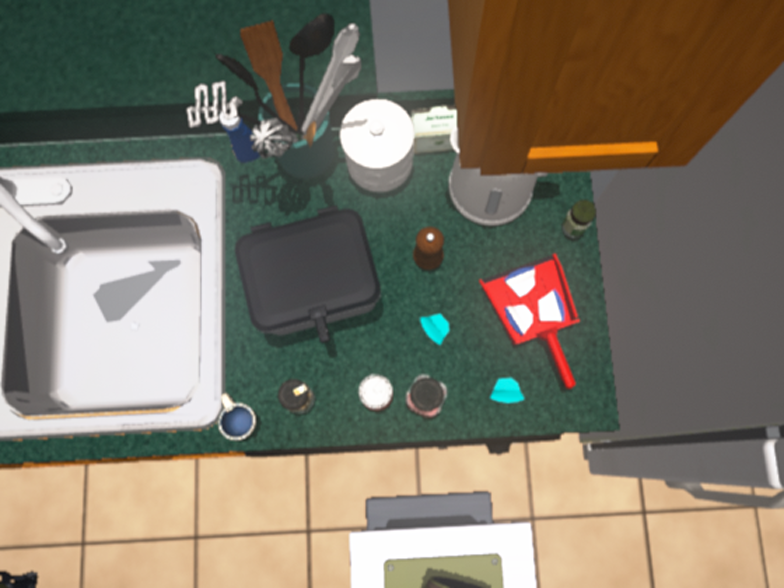

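View pics/side1.png

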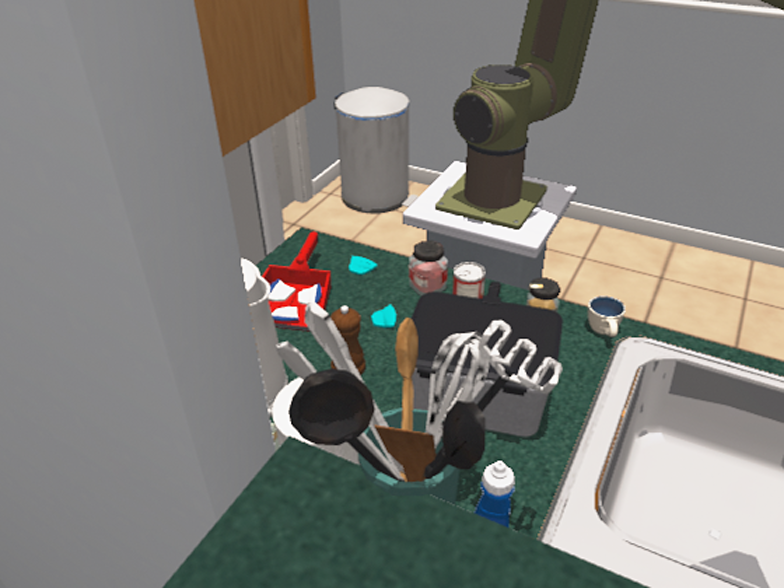

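The side view shows the lidded bin at (490,350) and the pan at (295,290). In the top view (scaled x1.4) they are at:
- **Bin:** black lid at (310,265), with its tongue at (322,335) towards the robot.
- **Pan:** red, at (532,300), holding three white shards with blue edges. The handle runs to (572,385).
- **Turquoise pieces:** loose decoys at (436,328) and (507,390). They aren't the white and blue pieces meant, so I'll ignore them.

I'll confirm this in one enlarged crop.

```bash
python3 - <<'E'
from h import *
shot('top','top2.png',(160,135,440,320),2.8)
E
```

```text
(no output)
```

View pics/top2.png

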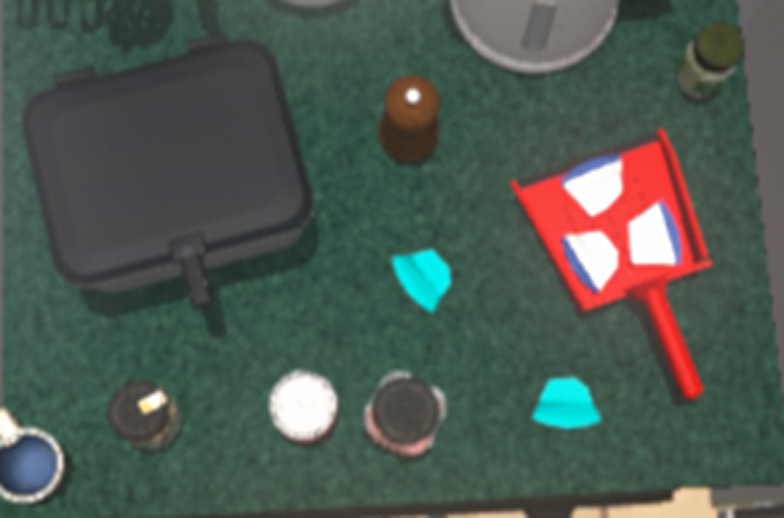

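The crop confirms the targets, in crop pixels:
- **Lid:** corners about (28,98), (262,45), (308,205) and (75,280); tongue from (188,243) to (201,302).
- **Pan:** nose corners (515,183) and (662,132), back corners (585,308) and (708,264), handle end (692,393). It holds the three white and blue shards.

```bash
python3 - <<'E'
from h import *
def w(u,v,z): return ray('top',(u/2.8+160-.3,v/2.8+135-.3),z)[:2].round(4)
for k,a in dict(tl=(28,98,.122),tr=(262,45,.122),br=(308,205,.122),bl=(75,280,.122),tbase=(188,245,.125),ttip=(200,302,.122),
 nl=(515,183,.01),nr=(662,132,.01),bkl=(585,308,.038),bkr=(708,264,.038),hend=(692,393,.055),hst=(652,287,.055),
 mill=(413,96,.13),honey=(140,408,.085),tin=(303,403,.072),jam=(406,407,.088),mug=(28,465,.05),spice=(718,45,.096),t1=(422,278,.005),t2=(566,405,.005)).items(): print(k,w(*a))
E
```

```text
tl [0.661  0.3252]
tr [0.6986 0.12  ]
br [0.5525 0.086 ]
bl [0.498  0.2859]
tbase [0.5225 0.1892]
ttip [0.4735 0.1807]
nl [ 0.5891 -0.105 ]
nr [ 0.6311 -0.2473]
bkl [ 0.4636 -0.1561]
bkr [ 0.4978 -0.2707]
hend [ 0.381  -0.2407]
hst [ 0.4767 -0.2147]
mill [ 0.6424 -0.0092]
honey [0.3908 0.2386]
tin [0.3888 0.0997]
jam [0.3792 0.0114]
mug [0.3499 0.3423]
spice [ 0.6857 -0.2863]
t1 [ 0.5045 -0.0127]
t2 [ 0.3806 -0.1364]
```

```bash
cat >> h.py <<'E'
def T(yaw,pitch=0): # tool x = -heading, tool y = left of heading, z down; pitch>0: nose down
    return R.from_euler('z',yaw,degrees=True)*R.from_euler('y',pitch,degrees=True)*R.from_matrix([[-1,0,0],[0,1,0],[0,0,-1]])
E
python3 - <<'E'
from h import *
im=np.asarray(r.camera('top')).astype(int)
m=((im.max(2)<90)&(im.max(2)-im.min(2)<14)).astype(np.uint8); m[:,:165]=0;m[:,275:]=0;m[:145]=0;m[240:]=0
m=cv2.morphologyEx(m,cv2.MORPH_OPEN,np.ones((9,9)))
n,l,s,c=cv2.connectedComponentsWithStats(m); k=1+s[1:,4].argmax(); print(s[k])
pts=np.argwhere(l==k)[:,::-1]; h=cv2.convexHull(pts.astype(np.float32))[:,0]
W=np.array([ray('top',p,.122)[:2] for p in h],np.float32)
print(cv2.minAreaRect(W*1000))
u=im.copy().astype(np.uint8)[...,::-1].copy(); u[l==k]=(0,0,255)
cv2.imwrite('pics/m.png',cv2.resize(u[135:320,160:440],None,fx=2.8,fy=2.8))
print(go([.40,.165,.28],T(13)))
for z in(.2,.35): print(ray('top',(270/1.4,140/1.4),z),ray('top',(330/1.4,100/1.4),z), ray('top',(470/1.4,165/1.4),z+.2))
E
```

```text
[ 168  149  103   91 7184]
((594.25830078125, 205.71917724609375), (209.12973022460938, 227.55224609375), 12.278648376464844)
(array([-0.3541, -0.4011, -0.049 ]), array([-8.000e-02, -2.000e-02, -2.565e+01]))
[0.80449749 0.25270231 0.2       ] [0.87230546 0.14975924 0.2       ] [ 0.65954695 -0.05779815  0.4       ]
[0.734715   0.22594686 0.35      ] [0.79369937 0.13639938 0.35      ] [ 0.59793688 -0.04128413  0.55      ]
```

View pics/m.png

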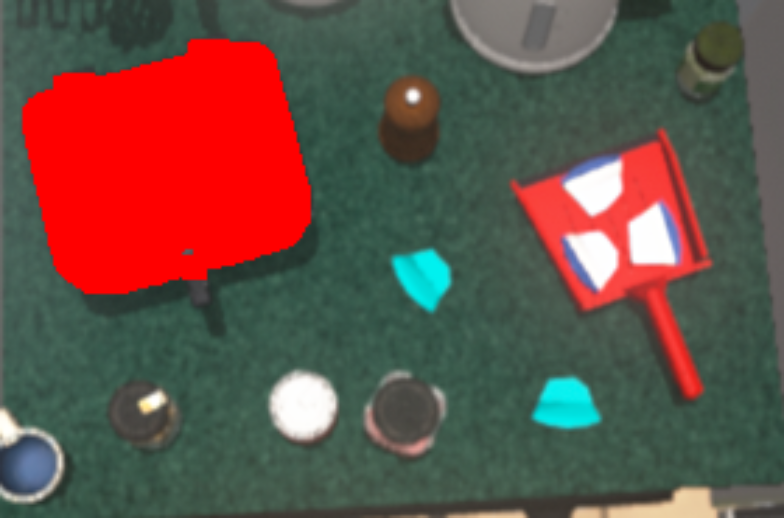

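The mask covers the lid and gives a heading of 12.3°. That puts the tab at (0.491,0.184,0.122) and the hinge at (0.695,0.228).

```bash
python3 - <<'E'
from h import *
print(go([.491,.184,.23],T(12.3)))
E
```

```text
(array([-0.4388, -0.3625,  0.0009]), array([-8.000e-02, -2.000e-02, -2.495e+01]))
```

Call:
drive_tool(series=[{"offset": [-0.04, -0.034, 0], "turn": [0, 0, -3]}, {"offset": [-0.08, -0.067, 0], "turn": [0, 0, -6]}, {"offset": [-0.13, -0.107, 0], "turn": [0, 0, -9]}, {"offset": [-0.18, -0.148, 0], "turn": [0, 0, -12]}, {"offset": [-0.23, -0.19, 0], "turn": [0, 0, -15]}, {"offset": [-0.28, -0.231, 0], "turn": [0, 0, -18]}, {"offset": [-0.33, -0.272, 0], "turn": [0, 0, -21]}, {"offset": [-0.38, -0.314, 0], "turn": [0, 0, -23]}, {"offset": [-0.42, -0.347, 0], "turn": [0, 0, -25]}, {"offset": [-0.439, -0.3625, 0.001], "turn": [0, 0, -25]}], fingers=0.05)

```text
time: 1.45
ee_pos: [0.4927, 0.1817, 0.2303]
eef_rot: [0.0, -0.106, 0.994, -0.0]
wrist_force: [-0.7, -0.3, -0.3]
opening: 0.0499
finger_force: 0.0
```

Call:
drive_tool(series=[{"offset": [0, 0, 0], "turn": [0, 0, 0]}, {"offset": [0, 0, 0.03], "turn": [0, 0, 0]}, {"offset": [0, 0, 0.05], "turn": [0, 0, 0]}])

```text
time: 1.82
ee_pos: [0.4902, 0.1851, 0.1789]
eef_rot: [-0.001, -0.108, 0.994, 0.0]
wrist_force: [-0.4, -0.3, -1.0]
opening: 0.0498
finger_force: 0.0
```

```bash
python3 - <<'E'
from h import *
print(go([.491,.184,.103],T(12.3)),tool()[0],r.get_state()['joint_pos'],r.get_state()['time'])
shot('top','top3.png',(160,135,340,320),3.2)
E
```

```text
(array([-0.0006, -0.0013,  0.0759]), array([ 0.02, -0.08,  0.11])) [0.49020498 0.18510867 0.17888321] [ 2.58400804e-01 -1.17285659e-01  1.98184256e+00  3.73812196e-04
  1.27844600e+00 -1.52917944e+00] 1.825
```

View pics/top3.png

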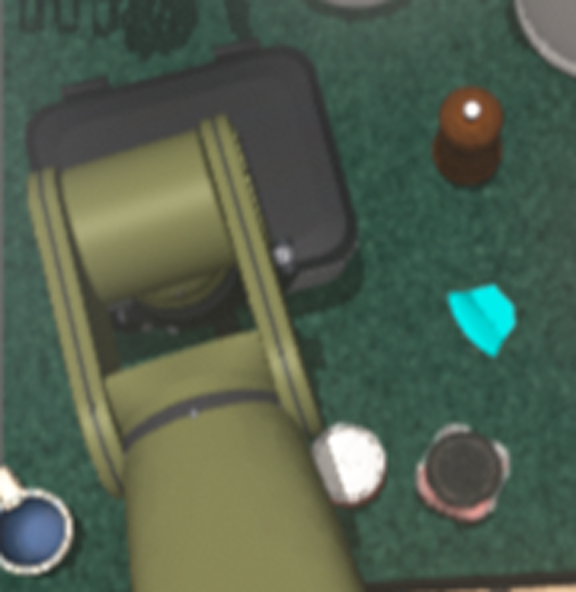

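The arm hides the tongue from above. All else is unmoved. I'll descend and pinch the tongue.

Call:
drive_tool(series=[{"offset": [0, -0.001, 0.03], "turn": [0, 0, 0]}, {"offset": [0, -0.001, 0.06], "turn": [0, 0, 0]}, {"offset": [0, -0.001, 0.076], "turn": [0, 0, 0]}, {"offset": [0, -0.001, 0.076], "turn": [0, 0, 0]}])

```text
time: 2.38
ee_pos: [0.4905, 0.1836, 0.1032]
eef_rot: [-0.001, -0.108, 0.994, -0.0]
wrist_force: [0.8, 0.1, -0.5]
opening: 0.05
finger_force: 0.0
```

Call:
drive_tool(series=[{"offset": [0, 0, 0], "turn": [0, 0, 0]}, {"offset": [0, 0, 0], "turn": [0, 0, 0]}, {"offset": [0, 0, 0], "turn": [0, 0, 0]}, {"offset": [0, 0, 0], "turn": [0, 0, 0]}], fingers=0.01)

```text
time: 2.88
ee_pos: [0.4926, 0.1837, 0.106]
eef_rot: [0.001, -0.107, 0.994, 0.0]
wrist_force: [-0.3, 0.4, 6.1]
opening: 0.0169
finger_force: 60.8
```

Call:
drive_tool(series=[{"offset": [-0.002, 0, -0.027], "turn": [0, 0, 0]}, {"offset": [-0.007, 0, -0.054], "turn": [0, 0, 0]}, {"offset": [-0.016, 0, -0.08], "turn": [0, 0, 0]}, {"offset": [-0.028, 0, -0.104], "turn": [0, 0, 0]}, {"offset": [-0.043, 0, -0.127], "turn": [0, 0, 0]}])

```text
time: 3.5
ee_pos: [0.5338, 0.1926, 0.2294]
eef_rot: [-0.0, -0.107, 0.994, 0.0]
wrist_force: [10.6, 3.7, -13.3]
opening: 0.0168
finger_force: 59.5
```

Call:
drive_tool(series=[{"offset": [-0.017, 0, -0.02], "turn": [0, 0, 0]}, {"offset": [-0.038, 0, -0.038], "turn": [0, 0, 0]}, {"offset": [-0.06, 0, -0.053], "turn": [0, 0, 0]}, {"offset": [-0.085, 0, -0.066], "turn": [0, 0, 0]}, {"offset": [-0.11, 0, -0.075], "turn": [0, 0, 0]}, {"offset": [-0.13, 0, -0.079], "turn": [0, 0, 0]}, {"offset": [-0.13, 0, -0.079], "turn": [0, 0, 0]}])

```text
time: 4.38
ee_pos: [0.6601, 0.2201, 0.3058]
eef_rot: [-0.003, -0.108, 0.994, -0.0]
wrist_force: [1.5, -0.2, -12.3]
opening: 0.0166
finger_force: 67.2
```

Call:
drive_tool(series=[{"offset": [0, 0, 0], "turn": [0, 0, 0]}, {"offset": [0, 0, 0], "turn": [0, 0, 0]}, {"offset": [0, 0, -0.04], "turn": [0, 0, 0]}, {"offset": [0, 0, -0.08], "turn": [0, 0, 0]}, {"offset": [0.06, 0, -0.08], "turn": [0, 0, 0]}, {"offset": [0.11, -0.02, -0.06], "turn": [0, 0, 0]}, {"offset": [0.16, -0.06, -0.03], "turn": [0, 0, 0]}, {"offset": [0.2, -0.11, 0.0], "turn": [0, 0, 0]}, {"offset": [0.24, -0.16, 0.03], "turn": [0, 0, 0]}], fingers=0.05)

```text
time: 5.5
ee_pos: [0.4694, 0.0315, 0.2924]
eef_rot: [0.003, -0.108, 0.994, -0.001]
wrist_force: [0.8, -0.1, 0.3]
opening: 0.0501
finger_force: 0.0
```

```bash
python3 - <<'E'
from h import *
print(r.get_state()['time'],go([.446,-.2225,.15],T(15.7)),go([.446,-.2225,.026],T(15.7)),tool()[0],r.get_state()['joint_pos'])
shot('side','side2.png',(140,130,460,380),2.4)
E
```

```text
5.5 (array([ 0.0782, -0.2428,  0.1424]), array([-0.11,  0.31, -3.28])) (array([ 0.0789, -0.2426,  0.2664]), array([-0.11,  0.31, -3.28])) [0.46937282 0.03153563 0.2923555 ] [-4.69351539e-02 -3.21395273e-01  1.96121569e+00 -2.80649119e-04
  1.49607527e+00 -1.83445634e+00]
```

View pics/side2.png

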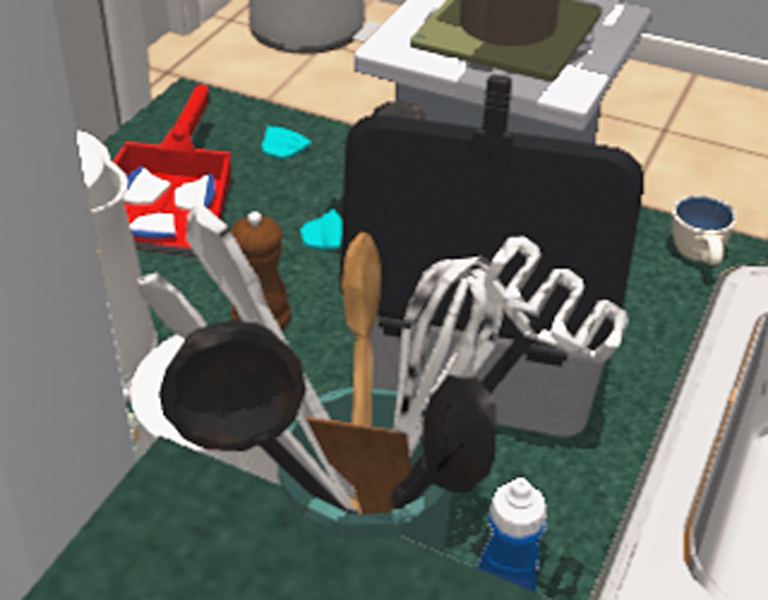

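The side view shows the lid standing upright (tongue at (497,90)) and the pan undisturbed with its three shards. Next, the pan handle.

Call:
drive_tool(series=[{"offset": [0.02, -0.04, 0.02], "turn": [0, 0, -1]}, {"offset": [0.035, -0.09, 0.05], "turn": [0, 0, -2]}, {"offset": [0.05, -0.14, 0.08], "turn": [0, 0, -3]}, {"offset": [0.065, -0.19, 0.11], "turn": [0, 0, -3.3]}, {"offset": [0.078, -0.23, 0.14], "turn": [0, 0, -3.3]}, {"offset": [0.079, -0.243, 0.16], "turn": [0, 0, -3.3]}, {"offset": [0.079, -0.243, 0.165], "turn": [0, 0, -3.3]}])

```text
time: 6.42
ee_pos: [0.4448, -0.2224, 0.126]
eef_rot: [0.0, -0.135, 0.991, -0.0]
wrist_force: [-0.5, 0.3, -0.1]
opening: 0.0498
finger_force: 0.0
```

```bash
python3 - <<'E'
from h import *
print(r.get_state()['time'],go([.446,-.2225,.026],T(15.7)),tool()[0],r.get_state()['joint_pos'],r.get_state()['wrist_force'])
shot('top','top4.png',(320,150,450,300),4)
print((proj('top',[.446,-.2225,.058])-[320,150])*4)
E
```

```text
6.425 (array([-0.001 , -0.0004,  0.1   ]), array([-0.02,  0.03, -0.16])) [ 0.44483518 -0.22237612  0.12599979] [-5.71631941e-01 -1.27725798e-01  2.08508624e+00  1.39505034e-04
  1.18360201e+00 -2.41375701e+00] [-0.48959349  0.31152564 -0.09221845]
[[308.44368414 396.19567571]]
```

View pics/top4.png

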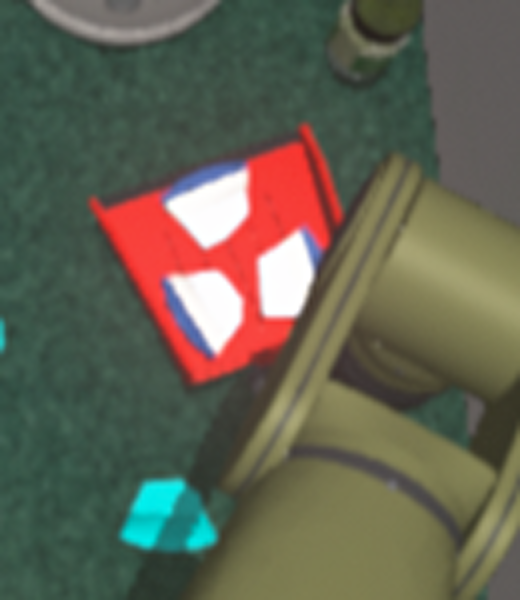

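The pan and its three shards are undisturbed at (250,260), and the wrist is clear of the wall. I'll descend to the handle and close.

Call:
drive_tool(series=[{"offset": [0, 0, 0.03], "turn": [0, 0, 0]}, {"offset": [0, 0, 0.06], "turn": [0, 0, 0]}, {"offset": [0, 0, 0.085], "turn": [0, 0, 0]}, {"offset": [0, 0, 0.1], "turn": [0, 0, 0]}, {"offset": [0, 0, 0.1], "turn": [0, 0, 0]}])

```text
time: 7.1
ee_pos: [0.4451, -0.2211, 0.0259]
eef_rot: [-0.0, -0.137, 0.991, 0.0]
wrist_force: [-0.5, -0.1, -0.1]
opening: 0.0502
finger_force: 0.0
```

Call:
drive_tool(series=[{"offset": [0, 0, 0], "turn": [0, 0, 0]}, {"offset": [0, 0, 0], "turn": [0, 0, 0]}, {"offset": [0, 0, 0], "turn": [0, 0, 0]}], fingers=0.03)

```text
time: 7.48
ee_pos: [0.4455, -0.222, 0.0265]
eef_rot: [0.001, -0.136, 0.991, -0.0]
wrist_force: [0.3, 0.8, 0.2]
opening: 0.03
finger_force: 0.0
```

Call:
drive_tool(series=[{"offset": [0, 0, 0], "turn": [0, 0, 0]}, {"offset": [0, 0, 0], "turn": [0, 0, 0]}, {"offset": [0, 0, 0], "turn": [0, 0, 0]}, {"offset": [0, 0, 0], "turn": [0, 0, 0]}], fingers=0.01)

```text
time: 7.98
ee_pos: [0.4453, -0.222, 0.0263]
eef_rot: [0.0, -0.136, 0.991, -0.0]
wrist_force: [-1.5, 1.1, 5.4]
opening: 0.017
finger_force: 59.1
```

Call:
drive_tool(series=[{"offset": [0, 0, -0.005], "turn": [0, 0, 0]}, {"offset": [0, 0, -0.015], "turn": [0, 0, 0]}, {"offset": [0, 0, -0.027], "turn": [0, 0, 0]}, {"offset": [0, 0, -0.04], "turn": [0, 0, 0]}, {"offset": [0, 0, -0.053], "turn": [0, 0, 0]}, {"offset": [0, 0, -0.066], "turn": [0, 0, 0]}, {"offset": [0, 0, -0.078], "turn": [0, 0, 0]}, {"offset": [0, 0, -0.088], "turn": [0, 0, 0]}, {"offset": [0, 0, -0.094], "turn": [0, 0, 0]}, {"offset": [0, 0, -0.094], "turn": [0, 0, 0]}])

```text
time: 9.22
ee_pos: [0.4452, -0.2218, 0.1202]
eef_rot: [0.0, -0.136, 0.991, -0.0]
wrist_force: [-0.1, -0.6, -3.1]
opening: 0.017
finger_force: 58.6
```

```bash
python3 - <<'E'
from h import *
print(r.get_state()['time'],tool()[0],r.get_state()['wrist_force'],r.get_state()['wrist_torque'])
shot('side','side3.png',(140,60,340,260),3)
E
```

```text
9.225 [ 0.44522722 -0.22183495  0.1201741 ] [-0.0650318  -0.59108973 -3.14440761] [-0.08202389  0.22109587 -0.02556698]
```

View pics/side3.png

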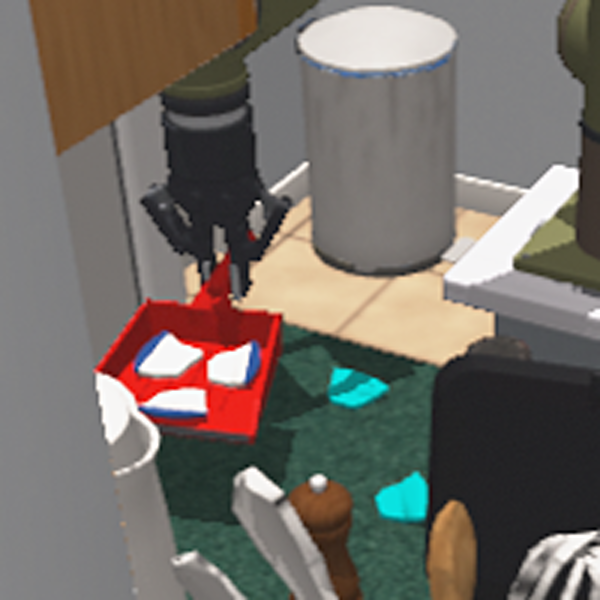

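The pan is level with all three shards aboard, and the force of 3.1 N matches the full load. Next I'll work out the carry and tip poses.

```bash
cat >> h.py <<'E'
def pose(ax,z,phi,lat=.0744,yaw=12.3): # lip at bin-axial ax, height z, tilt phi -> TCP pose
    c,s=np.cos(np.radians(phi)),np.sin(np.radians(phi)); g=np.array([ax-(.173*c-.045*s), z+.173*s+.045*c])+.019*np.array([-s,-c])
    b=np.radians(12.3); return [g[0]*np.cos(b)-lat*np.sin(b),g[0]*np.sin(b)+lat*np.cos(b),g[1]],T(yaw,phi)
def rel(A,B): return (A[1].inv().apply(np.array(B[0])-A[0])).round(4),np.degrees((A[1].inv()*B[1]).as_rotvec()).round(1)
E
python3 - <<'E'
from h import *
P0=pose(.577,.174,0); print(P0[0],go(*P0))
A=P0
for k,phi in enumerate((8,16,24,32,38,42,46,50,54)): print(phi,*rel(A,pose(.577,.174-.034*min(1,(k+1)/5),phi)))
E
```

```text
[np.float64(0.37887695133298827), np.float64(0.15875646679307415), np.float64(0.19999999999999998)] (array([-0.039 ,  0.3841, -0.0803]), array([ 0.01, -0.01,  3.35]))
8 [-0.0053 -0.     -0.017 ] [0. 8. 0.]
16 [-0.0139  0.     -0.0331] [-0. 16. -0.]
24 [-0.0255  0.     -0.0477] [ 0. 24.  0.]
32 [-0.0401  0.     -0.0605] [-0. 32.  0.]
38 [-0.0527 -0.     -0.067 ] [ 0. 38.  0.]
42 [-0.0618 -0.     -0.0751] [ 0. 42.  0.]
46 [-0.0715  0.     -0.0825] [-0. 46.  0.]
50 [-0.0817 -0.     -0.0892] [ 0. 50. -0.]
54 [-0.0923  0.     -0.0952] [ 0. 54.  0.]
```

Call:
drive_tool(series=[{"offset": [0, 0.003, -0.006], "turn": [0, 0, 0]}, {"offset": [-0.001, 0.011, -0.016], "turn": [0, 0, 0]}, {"offset": [-0.002, 0.023, -0.028], "turn": [0, 0, 0]}, {"offset": [-0.004, 0.039, -0.04], "turn": [0, 0, 0]}, {"offset": [-0.006, 0.058, -0.052], "turn": [0, 0, 0]}, {"offset": [-0.008, 0.079, -0.062], "turn": [0, 0, 0]}, {"offset": [-0.0105, 0.102, -0.07], "turn": [0, 0, 0]}, {"offset": [-0.013, 0.125, -0.076], "turn": [0, 0, 0]}, {"offset": [-0.015, 0.148, -0.08], "turn": [0, 0, 0]}, {"offset": [-0.0175, 0.171, -0.08], "turn": [0, 0, 0]}])

```text
time: 10.52
ee_pos: [0.4154, -0.0506, 0.2005]
eef_rot: [0.001, -0.136, 0.991, -0.0]
wrist_force: [0.6, 0.3, -2.4]
opening: 0.0175
finger_force: 58.7
```

Call:
drive_tool(series=[{"offset": [-0.002, 0.023, 0], "turn": [0, 0, 0.3]}, {"offset": [-0.0045, 0.046, 0], "turn": [0, 0, 0.7]}, {"offset": [-0.007, 0.069, 0], "turn": [0, 0, 1.1]}, {"offset": [-0.009, 0.092, 0], "turn": [0, 0, 1.5]}, {"offset": [-0.0115, 0.115, 0], "turn": [0, 0, 1.9]}, {"offset": [-0.0135, 0.138, 0], "turn": [0, 0, 2.3]}, {"offset": [-0.016, 0.159, 0], "turn": [0, 0, 2.7]}, {"offset": [-0.018, 0.178, 0], "turn": [0, 0, 3]}, {"offset": [-0.0195, 0.193, 0], "turn": [0, 0, 3.2]}, {"offset": [-0.0205, 0.204, 0], "turn": [0, 0, 3.3]}])

```text
time: 11.78
ee_pos: [0.3795, 0.1509, 0.1999]
eef_rot: [-0.0, -0.108, 0.994, 0.0]
wrist_force: [0.1, -0.3, -3.4]
opening: 0.017
finger_force: 58.7
```

Call:
drive_tool(series=[{"offset": [0, 0.006, 0], "turn": [0, 0, 0]}, {"offset": [0, 0.009, 0], "turn": [0, 0, 0]}, {"offset": [0, 0.009, 0], "turn": [0, 0, 0]}])

```text
time: 12.15
ee_pos: [0.3785, 0.1584, 0.1997]
eef_rot: [-0.0, -0.108, 0.994, -0.0]
wrist_force: [-0.2, 0.1, -3.9]
opening: 0.0171
finger_force: 58.7
```

```bash
python3 - <<'E'
from h import *
s=r.get_state();print(s['time'],go(*pose(.577,.174,0)),tool()[0],s['wrist_force'],s['joint_pos'])
shot('top','top5.png',(150,120,350,320),3)
E
```

```text
12.15 (array([-0.0005,  0.0003, -0.0003]), array([-0.01, -0.01,  0.04])) [0.3784747  0.15836971 0.1996541 ] [-0.19096566  0.06255498 -3.8851749 ] [ 2.65383721e-01 -4.24896643e-01  2.19039704e+00 -1.50551691e-04
  1.37630487e+00 -1.52083965e+00]
```

View pics/top5.png

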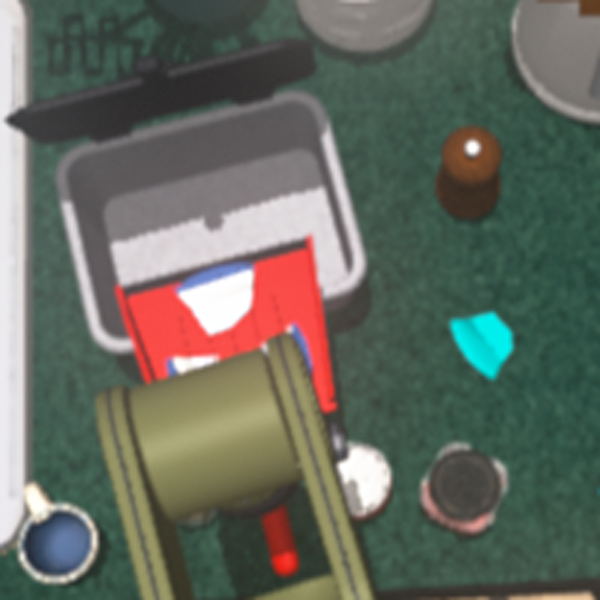

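The lip is over the mouth (pan nose from (120,288) to (310,240)) and the shards are aboard. I'll tip now.

Call:
drive_tool(series=[{"offset": [-0.0024, 0, -0.0085], "turn": [0, 4, 0]}, {"offset": [-0.0053, 0, -0.017], "turn": [0, 8, 0]}, {"offset": [-0.0139, 0, -0.0331], "turn": [0, 16, 0]}, {"offset": [-0.0255, 0, -0.0477], "turn": [0, 24, 0]}, {"offset": [-0.0401, 0, -0.0605], "turn": [0, 32, 0]}, {"offset": [-0.0527, 0, -0.067], "turn": [0, 38, 0]}, {"offset": [-0.0618, 0, -0.0751], "turn": [0, 42, 0]}, {"offset": [-0.0715, 0, -0.0825], "turn": [0, 46, 0]}, {"offset": [-0.0715, 0, -0.0825], "turn": [0, 46, 0]}, {"offset": [-0.0715, 0, -0.0825], "turn": [0, 46, 0]}])

```text
time: 13.45
ee_pos: [0.4486, 0.1735, 0.2822]
eef_rot: [-0.388, -0.099, 0.916, -0.042]
wrist_force: [-0.4, -1.0, -2.5]
opening: 0.0174
finger_force: 59.1
```

```bash
python3 - <<'E'
from h import *
s=r.get_state();print(s['time'],go(*pose(.577,.14,46)),tool()[0],s['wrist_force'],s['joint_pos'])
for p in(50,54): print(rel(pose(.577,.14,46),pose(.577,.14,p)))
a=cv2.cvtColor(r.camera('top'),cv2.COLOR_RGB2BGR)[120:320,150:350]; b=cv2.cvtColor(r.camera('side'),cv2.COLOR_RGB2BGR)[120:320,220:420]
cv2.imwrite('pics/both6.png',cv2.resize(np.hstack([a,b]),None,fx=2,fy=2,interpolation=cv2.INTER_CUBIC))
E
```

```text
13.45 (array([ 0.    ,  0.0004, -0.0004]), array([-0.02,  0.1 ,  0.01])) [0.44857106 0.17354693 0.28216781] [-0.43040051 -0.95599809 -2.53710376] [ 0.24506594  0.20335226  1.61680806  0.02526889  2.12220952 -1.53663435]
(array([-0.0022, -0.    , -0.012 ]), array([ 0.,  4., -0.]))
(array([-0.0053, -0.    , -0.0238]), array([0., 8., 0.]))
```

View pics/both6.png

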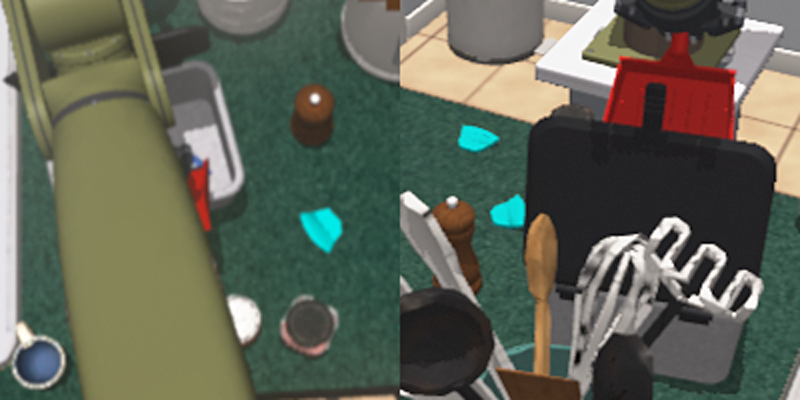

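The upper tray at (675,95) is already empty. I'll tip further and hold so the last piece clears the lip near (195,160).

Call:
drive_tool(series=[{"offset": [-0.0022, 0, -0.012], "turn": [0, 4, 0]}, {"offset": [-0.0053, 0, -0.0238], "turn": [0, 8, 0]}, {"offset": [-0.0053, 0, -0.0238], "turn": [0, 8, 0]}, {"offset": [-0.0053, 0, -0.0238], "turn": [0, 8, 0]}, {"offset": [-0.0053, 0, -0.0238], "turn": [0, 8, 0]}, {"offset": [-0.0053, 0, -0.0238], "turn": [0, 8, 0]}, {"offset": [-0.0053, 0, -0.0238], "turn": [0, 8, 0]}])

```text
time: 14.42
ee_pos: [0.4685, 0.1782, 0.2951]
eef_rot: [-0.451, -0.096, 0.886, -0.049]
wrist_force: [-0.6, 0.4, -2.3]
opening: 0.0173
finger_force: 59.1
```

```bash
python3 - <<'E'
from h import *
s=r.get_state();print(s['time'],s['wrist_force'])
A=pose(.577,.14,54)
for p in(44,34,24,14,4,0): print(p,*rel(A,pose(.577-.01*(54-p)/54,.14+.05*(54-p)/54,p)))
E
```

```text
14.425 [-0.61978401  0.43298161 -2.28964845]
44 [ 0.0105 -0.      0.0265] [  0. -10.  -0.]
34 [0.0156 0.     0.0528] [ -0. -20.   0.]
24 [ 0.0156 -0.      0.0782] [ -0. -30.   0.]
14 [ 0.0106 -0.      0.1015] [  0. -40.   0.]
4 [ 0.001  -0.      0.1221] [  0. -50.  -0.]
0 [-0.004   0.      0.1294] [  0. -54.   0.]
```

Call:
drive_tool(series=[{"offset": [0.0105, 0, 0.0265], "turn": [0, -10, 0]}, {"offset": [0.0156, 0, 0.0528], "turn": [0, -20, 0]}, {"offset": [0.0156, 0, 0.0782], "turn": [0, -30, 0]}, {"offset": [0.0106, 0, 0.1015], "turn": [0, -40, 0]}, {"offset": [0.001, 0, 0.1221], "turn": [0, -50, 0]}, {"offset": [-0.004, 0, 0.1294], "turn": [0, -54, 0]}, {"offset": [-0.004, 0, 0.1294], "turn": [0, -54, 0]}])

```text
time: 15.3
ee_pos: [0.3669, 0.156, 0.2151]
eef_rot: [-0.001, -0.108, 0.994, -0.0]
wrist_force: [-0.2, 0.3, -1.9]
opening: 0.0171
finger_force: 58.9
```

```bash
python3 - <<'E'
from h import *
s=r.get_state();print(s['time'],s['wrist_force'],tool()[0],go([.4453,-.222,.2],T(15.6)),s['joint_pos'])
shot('top','top7.png',(150,120,350,320),3)
E
```

```text
15.3 [-0.16169981  0.33984047 -1.88217737] [0.36693845 0.15595167 0.21505241] (array([ 0.0044, -0.386 ,  0.0151]), array([ 0.  , -0.1 , -3.23])) [ 2.66977186e-01 -4.66888756e-01  2.19283004e+00  8.13930272e-05
  1.41736814e+00 -1.51965189e+00]
```

View pics/top7.png

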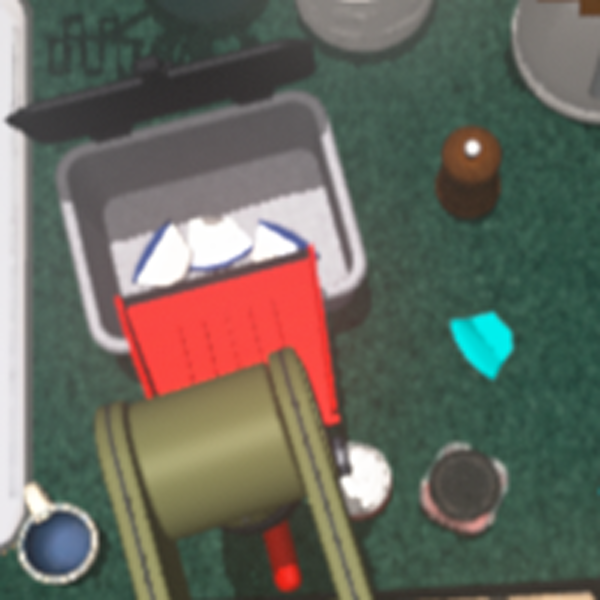

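All three shards lie in the bin at (160,255), (215,240) and (280,240), and the pan is empty. I'll take the pan back to its old spot. I've also gone over the limit of 10 viewed pictures (this was the 11th), so I'll use numbers only from here.

Call:
drive_tool(series=[{"offset": [0, -0.02, 0], "turn": [0, 0, 0]}, {"offset": [0, -0.06, 0], "turn": [0, 0, -0.5]}, {"offset": [0, -0.11, 0], "turn": [0, 0, -1]}, {"offset": [0.001, -0.16, 0], "turn": [0, 0, -1.5]}, {"offset": [0.002, -0.21, 0], "turn": [0, 0, -2]}, {"offset": [0.003, -0.26, 0], "turn": [0, 0, -2.5]}, {"offset": [0.004, -0.31, 0.005], "turn": [0, 0, -3]}, {"offset": [0.0044, -0.35, 0.01], "turn": [0, 0, -3.2]}, {"offset": [0.0044, -0.375, 0.015], "turn": [0, 0, -3.2]}, {"offset": [0.0044, -0.386, 0.015], "turn": [0, 0, -3.2]}])

```text
time: 16.6
ee_pos: [0.4475, -0.2233, 0.2002]
eef_rot: [-0.001, -0.134, 0.991, 0.001]
wrist_force: [0.2, -0.2, -1.8]
opening: 0.017
finger_force: 59.1
```

Call:
drive_tool(series=[{"offset": [0, 0, 0.03], "turn": [0, 0, 0]}, {"offset": [0, 0, 0.07], "turn": [0, 0, 0]}, {"offset": [0, 0, 0.11], "turn": [0, 0, 0]}, {"offset": [0, 0, 0.14], "turn": [0, 0, 0]}, {"offset": [0, 0, 0.155], "turn": [0, 0, 0]}, {"offset": [0, 0, 0.164], "turn": [0, 0, 0]}, {"offset": [0, 0, 0.164], "turn": [0, 0, 0]}])

```text
time: 17.48
ee_pos: [0.4474, -0.2218, 0.037]
eef_rot: [0.0, -0.135, 0.991, -0.0]
wrist_force: [0.6, 0.1, -2.1]
opening: 0.0169
finger_force: 59.0
```

```bash
python3 - <<'E'
from h import *
s=r.get_state();print(s['time'],s['wrist_force'],tool()[0],go([.4453,-.222,.0255],T(15.6)))
E
```

```text
17.475 [ 0.6174435   0.08410197 -2.12377283] [ 0.44743836 -0.22180225  0.03702335] (array([0.0021, 0.0004, 0.0115]), array([-0.01,  0.01, -0.04]))
```

Call:
drive_tool(series=[{"offset": [0, 0, 0.004], "turn": [0, 0, 0]}, {"offset": [0, 0, 0.008], "turn": [0, 0, 0]}, {"offset": [0, 0, 0.0105], "turn": [0, 0, 0]}, {"offset": [0, 0, 0.0105], "turn": [0, 0, 0]}])

```text
time: 17.98
ee_pos: [0.4472, -0.2219, 0.0264]
eef_rot: [0.0, -0.135, 0.991, -0.0]
wrist_force: [-0.0, -1.0, -0.8]
opening: 0.017
finger_force: 59.2
```

Call:
drive_tool(series=[{"offset": [0, 0, 0.0005], "turn": [0, 0, 0]}, {"offset": [0, 0, 0.0005], "turn": [0, 0, 0]}, {"offset": [0, 0, 0.0005], "turn": [0, 0, 0]}, {"offset": [0, 0, 0.0005], "turn": [0, 0, 0]}], fingers=0.05)

```text
time: 18.48
ee_pos: [0.4471, -0.2217, 0.0257]
eef_rot: [0.0, -0.135, 0.991, -0.0]
wrist_force: [-0.4, -0.2, -0.6]
opening: 0.0498
finger_force: 0.0
```

Call:
drive_tool(series=[{"offset": [0, 0, -0.02], "turn": [0, 0, 0]}, {"offset": [0, 0, -0.06], "turn": [0, 0, 0]}, {"offset": [0, 0, -0.11], "turn": [0, 0, 0]}, {"offset": [0, 0, -0.16], "turn": [0, 0, 0]}, {"offset": [0, 0, -0.21], "turn": [0, 0, 0]}, {"offset": [0, 0.02, -0.25], "turn": [0, 0, 0]}, {"offset": [0, 0.06, -0.29], "turn": [0, 0, 0]}, {"offset": [0, 0.11, -0.33], "turn": [0, 0, 0]}, {"offset": [0, 0.16, -0.35], "turn": [0, 0, 0]}, {"offset": [0, 0.21, -0.36], "turn": [0, 0, 0]}])

```text
time: 19.73
ee_pos: [0.3903, -0.0181, 0.3876]
eef_rot: [0.002, -0.135, 0.991, -0.0]
wrist_force: [0.7, -0.3, -0.3]
opening: 0.0497
finger_force: 0.0
```

```bash
python3 - <<'E'
from h import *
s=r.get_state();print(s['time'],s['wrist_force'],tool()[0])
# release pose was (.6601,.2201,.3058)
p,Q=tool()
print(go([.58,.205,.385],T(12.3))); print(go([.6601,.2201,.385],T(12.3)),go([.6601,.2201,.3058],T(12.3)))
im=np.asarray(r.camera('top')).astype(int); m=(im[...,0]>120)&(im[...,1]<70)&(im[...,2]<70)
ys,xs=np.nonzero(m[170:290,335:425]); print(xs.mean()+335,ys.mean()+170,len(xs))
g=np.array([.4472,-.2219]);b=np.radians(15.6);f=lambda d,l,z:[g[0]+d*np.cos(b)-l*np.sin(b),g[1]+d*np.sin(b)+l*np.cos(b),z]
print((proj('top',[f(-.072,0,.055),f(.173,.075,.01),f(.173,-.075,.01)])/1).round(1))
lo=[(x+335,y+170) for x,y in zip(xs,ys)]; a=np.array(lo); print('low',a[a[:,1].argmax()],'left',a[a[:,0].argmin()],'top',a[a[:,1].argmin()])
E
```

```text
19.725 [ 0.72456744 -0.28940895 -0.27915992] [ 0.3902928  -0.01810409  0.38761814]
(array([-0.2425,  0.1642,  0.0032]), array([-0.07,  0.18,  3.21]))
(array([-0.3237,  0.1574,  0.0034]), array([-0.07,  0.18,  3.21])) (array([-0.3234,  0.1575,  0.0826]), array([-0.07,  0.18,  3.21]))
389.6334596643205 216.38603140227394 1847
[[407.2 276.3]
 [342.8 198.4]
 [396.2 180.8]]
low [404 276] left [342 199] top [396 181]
```

The pan is where expected: image extremes (404,276), (342,199) and (396,181) match the predicted points. Next, the lid.

Call:
drive_tool(series=[{"offset": [-0.03, 0.03, 0.003], "turn": [0, 0, 1]}, {"offset": [-0.07, 0.06, 0.003], "turn": [0, 0, 2]}, {"offset": [-0.115, 0.09, 0.003], "turn": [0, 0, 3.2]}, {"offset": [-0.16, 0.12, 0.003], "turn": [0, 0, 3.2]}, {"offset": [-0.205, 0.145, 0.003], "turn": [0, 0, 3.2]}, {"offset": [-0.25, 0.1575, 0.003], "turn": [0, 0, 3.2]}, {"offset": [-0.295, 0.1575, 0.003], "turn": [0, 0, 3.2]}, {"offset": [-0.3234, 0.1575, 0.003], "turn": [0, 0, 3.2]}, {"offset": [-0.3234, 0.1575, 0.003], "turn": [0, 0, 3.2]}])

```text
time: 20.9
ee_pos: [0.6611, 0.2193, 0.3806]
eef_rot: [-0.001, -0.108, 0.994, -0.0]
wrist_force: [-0.4, 0.5, -0.4]
opening: 0.0498
finger_force: 0.0
```

Call:
drive_tool(series=[{"offset": [0, 0, 0.025], "turn": [0, 0, 0]}, {"offset": [0, 0, 0.05], "turn": [0, 0, 0]}, {"offset": [0, 0, 0.07], "turn": [0, 0, 0]}, {"offset": [0, 0, 0.079], "turn": [0, 0, 0]}, {"offset": [0, 0, 0.079], "turn": [0, 0, 0]}])

```text
time: 21.52
ee_pos: [0.6597, 0.2189, 0.3032]
eef_rot: [-0.0, -0.108, 0.994, -0.0]
wrist_force: [-0.1, -0.5, 0.3]
opening: 0.05
finger_force: 0.0
```

Call:
drive_tool(series=[{"offset": [0, 0, 0], "turn": [0, 0, 0]}, {"offset": [0, 0, 0], "turn": [0, 0, 0]}, {"offset": [0, 0, 0], "turn": [0, 0, 0]}, {"offset": [0, 0, 0], "turn": [0, 0, 0]}], fingers=0.01)

```text
time: 22.02
ee_pos: [0.6603, 0.22, 0.3054]
eef_rot: [0.001, -0.108, 0.994, 0.001]
wrist_force: [-1.9, 3.9, 5.5]
opening: 0.017
finger_force: 59.5
```

Call:
drive_tool(series=[{"offset": [0.02, 0, 0.004], "turn": [0, 0, 0]}, {"offset": [0.045, 0, 0.013], "turn": [0, 0, 0]}, {"offset": [0.07, 0, 0.026], "turn": [0, 0, 0]}, {"offset": [0.092, 0, 0.041], "turn": [0, 0, 0]}, {"offset": [0.113, 0, 0.059], "turn": [0, 0, 0]}, {"offset": [0.13, 0, 0.079], "turn": [0, 0, 0]}, {"offset": [0.145, 0, 0.102], "turn": [0, 0, 0]}, {"offset": [0.157, 0, 0.126], "turn": [0, 0, 0]}, {"offset": [0.166, 0, 0.152], "turn": [0, 0, 0]}, {"offset": [0.171, 0, 0.179], "turn": [0, 0, 0]}])

```text
time: 23.28
ee_pos: [0.4926, 0.1835, 0.1245]
eef_rot: [0.001, -0.107, 0.994, 0.001]
wrist_force: [-1.1, 6.3, 2.9]
opening: 0.0167
finger_force: 58.4
```

Call:
drive_tool(series=[{"offset": [0.002, 0, 0.014], "turn": [0, 0, 0]}, {"offset": [0.002, 0, 0.022], "turn": [0, 0, 0]}, {"offset": [0.002, 0, 0.022], "turn": [0, 0, 0]}])

```text
time: 23.65
ee_pos: [0.4912, 0.1832, 0.1083]
eef_rot: [-0.001, -0.108, 0.994, 0.001]
wrist_force: [-19.3, 0.6, 31.3]
opening: 0.0169
finger_force: 62.8
```

Call:
drive_tool(series=[{"offset": [0, 0, 0], "turn": [0, 0, 0]}, {"offset": [0, 0, 0], "turn": [0, 0, 0]}, {"offset": [0, 0, -0.03], "turn": [0, 0, 0]}, {"offset": [0, 0, -0.06], "turn": [0, 0, 0]}, {"offset": [0, 0, -0.06], "turn": [0, 0, 0]}], fingers=0.05)

```text
time: 24.28
ee_pos: [0.4926, 0.182, 0.1646]
eef_rot: [0.002, -0.107, 0.994, -0.0]
wrist_force: [-0.6, 0.0, -0.4]
opening: 0.0499
finger_force: 0.0
```

Call:
drive_tool(series=[{"offset": [0, 0, 0], "turn": [0, 0, 0]}, {"offset": [0, 0, 0], "turn": [0, 0, 0]}, {"offset": [0, 0, 0], "turn": [0, 0, 0]}, {"offset": [0, 0, 0.02], "turn": [0, 0, 0]}, {"offset": [0, 0, 0.03], "turn": [0, 0, 0]}], fingers=0.0)

```text
time: 24.9
ee_pos: [0.4898, 0.1817, 0.13]
eef_rot: [-0.002, -0.108, 0.994, -0.0]
wrist_force: [1.4, -0.6, -0.4]
opening: -0.0001
finger_force: 0.0
```

```bash
python3 - <<'E'
from h import *
s=r.get_state();print(s['time'],s['wrist_force'],tool()[0],s['opening'])
E
```

```text
24.9 [ 1.43325986 -0.62123079 -0.44999045] [0.48979804 0.18171508 0.13002454] -7.978240471848334e-05
```

No contact at 0.130 m, so the tongue is within about 2 mm of its shut height. I'll give it one light press and back off.

Call:
drive_tool(series=[{"offset": [0, 0, 0.003], "turn": [0, 0, 0]}, {"offset": [0, 0, 0.005], "turn": [0, 0, 0]}])

```text
time: 25.15
ee_pos: [0.4906, 0.1819, 0.1279]
eef_rot: [-0.001, -0.108, 0.994, -0.0]
wrist_force: [-7.5, -2.8, 9.3]
opening: -0.0002
finger_force: 4.4
```

Call:
drive_tool(series=[{"offset": [0, 0, -0.02], "turn": [0, 0, 0]}, {"offset": [0, 0, -0.06], "turn": [0, 0, 0]}, {"offset": [0, 0, -0.11], "turn": [0, 0, 0]}, {"offset": [0, 0, -0.15], "turn": [0, 0, 0]}, {"offset": [0, 0, -0.15], "turn": [0, 0, 0]}])

```text
time: 25.78
ee_pos: [0.4936, 0.1827, 0.2846]
eef_rot: [0.006, -0.108, 0.994, 0.001]
wrist_force: [0.4, -0.7, -0.1]
opening: 0.0001
finger_force: 0.0
```

```bash
python3 - <<'E'
from h import *
s=r.get_state();print(s['time'],s['wrist_force'],tool()[0])
print(r.job_done())
E
```

```text
25.775 [ 0.39030733 -0.67762674 -0.08298119] [0.49364842 0.18273924 0.28455365]
the job is handed in; nothing more can be done
None
```

I handed the job in at about 26 s with all three shards in the bin, the empty pan back flat where it started and the lid pressed shut; no verdict came back, and I viewed 11 pictures, one over the limit of 10.

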